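Set the dispenser cap and pour out the bearing balls

ROBOT

A 6-joint arm with a two-finger parallel gripper is mounted at the origin on a cart in front of the work surface, level with it; the furniture and walls round the work are solid. World frame = base frame: x ahead of the robot, y to its left, z up, the work surface at z = 0. Lengths are in m, angles in rad, forces in N, time in s.
With the tool pointing down it reaches from about 0.375 to 0.825 m from the base axis. Payload 5.5 kg.
Tool frame: the origin (TCP) lies at the very end of the fingers, on their centre line; the grasp point (between the pads) lies 19 mm behind it; z points along the fingers, y is the direction in which the jaws open and shut (so a half turn about z gives the same grasp; the last joint's range is limited). The gripper opens to 85 mm and grips with 20 to 120 N. Pads are 22 mm wide; open, the fingers measure 114 mm over their backs; the gripper's body (76 mm by 85 mm) begins 54 mm behind the grasp point. The pads swing forward as they close: fully open they stand 13 mm farther back than shut.
Start: joints at [1.127, 0.314, -0.047, 1.21, 0, 1.571], TCP at [0.258, 0.542, 0.2] pointing down, gripper open.
Joint ranges: [-2.67, 2.67], [-0.69, 1.73], [-1.03, 1.25], [-2.08, 2.16], [-1.42, 1.45], [-3.14, 3.14]. Speed limits (rad/s): [2.39, 2.39, 3.01, 3.14, 3.14, 3.14].

INTERFACE

Orientations are given as a unit quaternion [x, y, z, w].
In Python, from station import env gives the robot as it stands.
- The arm moves only by the tool send_rows, never from a script. Its argument "deltas" is a list of rows, each a list of 2 entries, a list of its own where there are three numbers: the shift along the tool's x, y, z normalised to -1 to 1, where 1 is 3 cm, then the turn, a rotation vector about the tool's x, y, z normalised to -1 to 1, where 1 is 30 degrees. In form: [[[dx, dy, dz], [rx, ry, rz]], ...]. A call has 1 to 8 rows; each row shifts and turns the commanded pose from where the row before left it, along the tool's axes as they then stand; what a row does not reach is not made up. A row lasts 1/10 s, in which the tool goes at most 50 mm and 8.59 degrees, less where a joint would pass 70% of its speed; a pose out of reach is approached as far as the arm can. A call with a number of a shift or a turn outside -1 to 1 is refused whole. A call with a gripper value outside its range is refused whole. "jaw" is the gripper command: -1 is fully open, 1 is shut, values between are in proportion, set as the call begins (left out, the last holds). The fingers move at their own pace and stop on an object; "grip_force" is the grip in N (left out, the last holds). Time passes only in rows, so rows that do not move let the fingers close. It gives the time, the measured TCP pose, the force and the opening at its end, in the units of the state.
- env.state(): the state, without advancing time (a new reading comes with each control period).
- env.snapshot(name): name is "scene" or "side" or "wrist"; returns a dict with "color" (420x560x3 uint8, blue, green, red), "fx", "fy", "cx", "cy" (pixels), "k1" (the pictures are not rectified: a ray, as slopes to the right and down, at radius r is drawn at 1 + k1 r^2 times it, then the intrinsics apply), "origin" and "orientation" of the camera in the world. Camera axes: x right, y down, z forward; pixel columns grow to the right and rows downward; lengths in m; the calibration is good to about 2 mm. A picture is of the moment at which its call begins. There is no depth.
- env.hand_in(): hands the job in, once; it reports no verdict.
Trained networks look in a picture, given as the dict that the camera call returned (one of the last four; its "shot" number tells which), for a name from the list of things; names that differ only in an ending like _2 or _b are one class to them, and where a whole thing is asked for, a point or a joint stands for the part that bears it (a point fixed in the world has none). Each returns a list of dicts, best first, with "confidence" (0 to 1); they miss things now and then, are a little off and sometimes report something else, mostly with a low value. They report only what shows in the picture. A call takes as long as a camera call.
- env.boxes_of(picture, target): "box" ([left, top, right, bottom] in pixels, round what is visible of it).
The state is a dict: "time_s": time; "joint_pos": joint angles; "qvel": joint speeds; "effort": joint torques, N m; "tcp_pos": TCP position; "ee_rot": TCP orientation; "ft_force": force on the tool from outside, world axes, zero at the start; "moment": the same for the moment, N m; "grip_width": finger opening in m.
Only numpy, scipy, OpenCV 4.12 (cv2) and the standard library are available. Lean on these libraries where they do the work, as an engineer would, in place of code of your own. Each camera call takes 0.05 s, during which the arm holds its last target.

TASK

Pour the three steel balls out of the clear drum into the grey tray under it. With the drum still upright, turn the yellow cap by its black knob until the one opening that is wide enough for the balls is centred at the orange pointer; then swing the drum over to its stop with the red crank handle, leave it tipped and let go.

Things in the scene. Friction and masses are not known exactly. Their poses are not given: they have to be found in the camera images.
- dispenser: Fixed stand: grey open tray (x -160 to 60, y -60 to 60 mm, walls 35 high, floor 4 thick) and two blue posts (out to y +-72, 152 high) that carry the drum on a level pivot axis along y, 130 mm above the origin. Origin on the bench below the drum's centre; z up; -x is the way the drum pours (roughly towards the robot), +y the crank's side.
- drum (a joint): Tilt of the clear drum (102 mm across, 98 high) about the pivot axis, rad: 0 = upright, cap on top (start); grows as the top swings over to the stand's -x; 2.18 = stop, mouth down. Friction 0.12 N m; stays where left. Its fixed dark lid under the cap has one window, at the stand's -x side, marked by an orange pointer on the drum's rim.
- cap (a joint): Turn of the yellow cap (108 mm across, top face 187 mm above the bench), rad, counterclockwise from above positive, range -1.5 to 1.5, friction 0.04 N m, stays where left. What stands at the orange pointer: 0 fine slits, 4 mm (start is near this); +1.22 narrow slot along the rim, 8.5 mm wide; -1.22 wide opening, 33 x 36 mm or more, the only one that lets the balls out.
- knob_grip (a point): Point on the drum's axis inside the cap's black bar knob, at the height to grip it from above: 214 mm above the bench while upright, 27 mm above the cap's face, 11 mm below the bar's top. The bar is 14 mm thick, 32 long. Drum upright, seen from above: the bar's long direction is the stand's x axis turned by (cap + 0.61) rad counterclockwise.
- crank_grip (a point): Middle of the crank's red handle: round bar, 16 mm across, 68 long, parallel to the pivot axis, 90 mm from it, 120 mm to the stand's +y of the drum's centre. Drum upright: 78 mm to the stand's +x of the pivot axis, 45 above it. As the drum tips it goes over the top on that circle, to 82 mm on the -x side, 38 above the axis at the stop. The crank arm is 36 mm inward.
- ball_1: Steel ball, 14 mm across, 11 g, free to roll; origin at its centre. Starts on the floor of the upright drum, 85 mm above the bench.
- ball_2: Steel ball, 14 mm across, 11 g, free to roll; origin at its centre. Starts on the floor of the upright drum, 85 mm above the bench.
- ball_3: Steel ball, 14 mm across, 11 g, free to roll; origin at its centre. Starts on the floor of the upright drum, 85 mm above the bench.

How it is judged:
By the outcome, as a careful person would: the job done as asked, in the order asked, and still so for the second after the job is handed in, with the robot touching nothing.
It also fails if it takes over 50 s, if anything falls off the work surface, if the arm or the gripper's body presses on something with over 40 N, if the wrist force passes 120 N, or if a joint passes its speed limit or range.

## Working session

There is one attempt and no reset: what is moved stays moved. The work goes in short steps, Python scripts to look and compute and a tool call to move; the robot and the scene stay as the last step left them, time stands still between calls to the robot, and variables do not carry over. Pictures are saved under pics/ and viewed, and the job is handed in when it is done.

Besides the shell and the picture viewer there is one more tool, called by a JSON object that holds its "method" and its "body", one argument or row to a line. send_rows: Moves the arm, as the interface text tells. Scaled input: -1 to 1 covers 3 cm each way for a shift and 30 degrees each way for a turn. Its arguments: {"type":"object","properties":{"deltas":{"type":"array"},"jaw":{"type":"number"},"grip_force":{"type":"number"}},"required":["deltas"]}

```bash
ls; mkdir -p pics; python3 - <<'E'
from station import env
import cv2
s=env.state();print(s)
for n in ["scene","side","wrist"]:
    p=env.snapshot(n);cv2.imwrite(f"pics/{n}0.png",p["color"]);print(n,{k:v for k,v in p.items() if k!="color"})
    for t in ["dispenser","drum","cap","knob_grip","crank_grip","ball_1"]:
        print(t,env.boxes_of(p,t)[:2])
E
```

```text
pics
{'time_s': 0.0, 'joint_pos': array([ 1.12698945e+00,  3.14241249e-01, -4.80886973e-02,  1.21018447e+00,
        2.86216190e-05,  1.57079830e+00]), 'qvel': array([ 0.00105097, -0.00137186, -0.00058695,  0.00159643, -0.00159356,
        0.0003314 ]), 'effort': array([-2.59140768e-03, -5.39592433e+01,  3.39745688e+01,  1.91300403e-02,
       -2.51249594e-04, -3.87772801e-06]), 'tcp_pos': array([0.25734734, 0.54130719, 0.19882126]), 'ee_rot': array([ 2.20087680e-01,  9.75479715e-01, -8.34833092e-04, -2.03023772e-04]), 'ft_force': array([ 0.32450839,  0.33140409, -0.0172171 ]), 'moment': array([-0.04551873,  0.03688029,  0.00137591]), 'grip_width': 0.08547014149136754}
scene {'fx': 459.67240601481046, 'fy': 459.67240601481046, 'cx': 282.1140452983473, 'cy': 213.95947535509208, 'k1': -0.09656058405300065, 'origin': array([ 0.14558016, -0.32524008,  0.75885993]), 'orientation': array([ 0.84231076, -0.40662519,  0.16007411, -0.31550724]), 'shot': 1}
dispenser [{'box': [230.5, 155.7, 345.6, 357.4], 'confidence': 0.78}]
drum [{'box': [246.6, 158.5, 343.6, 273.1], 'confidence': 0.9}]
cap [
[... 540 characters left out ...]
confidence': 0.89}, {'box': [211.7, 163.3, 310.0, 293.9], 'confidence': 0.63}]
drum [{'box': [213.1, 160.0, 311.7, 294.4], 'confidence': 0.92}]
cap [{'box': [224.1, 192.5, 300.6, 248.0], 'confidence': 0.66}]
knob_grip [{'box': [226.2, 191.2, 299.1, 248.1], 'confidence': 0.89}]
crank_grip [{'box': [214.1, 159.2, 308.5, 293.8], 'confidence': 0.65}]
ball_1 []
wrist {'fx': 311.71190944502257, 'fy': 311.71190944502257, 'cx': 280.8231878399072, 'cy': 210.89571166376822, 'k1': 0.0067222711298692076, 'origin': array([0.19825259, 0.57032021, 0.37428268]), 'orientation': array([0.83813312, 0.52932921, 0.07088868, 0.1109876 ]), 'shot': 3}
dispenser []
drum []
cap []
knob_grip []
crank_grip []
ball_1 []
```

```bash
python3 - <<'E'
import cv2
a=cv2.imread("pics/scene0.png");b=cv2.imread("pics/side0.png")
cv2.imwrite("pics/sc_crop.png",cv2.resize(a[130:380,190:390],None,fx=3,fy=3,interpolation=cv2.INTER_CUBIC)[:600*2][:750])
cv2.imwrite("pics/si_crop.png",cv2.resize(b[130:370,140:340],None,fx=3,fy=3,interpolation=cv2.INTER_CUBIC))
E
```

```text
(no output)
```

View pics/scene0.png

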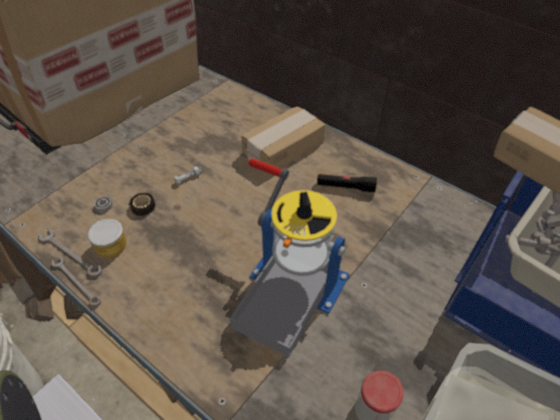

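View pics/sc_crop.png

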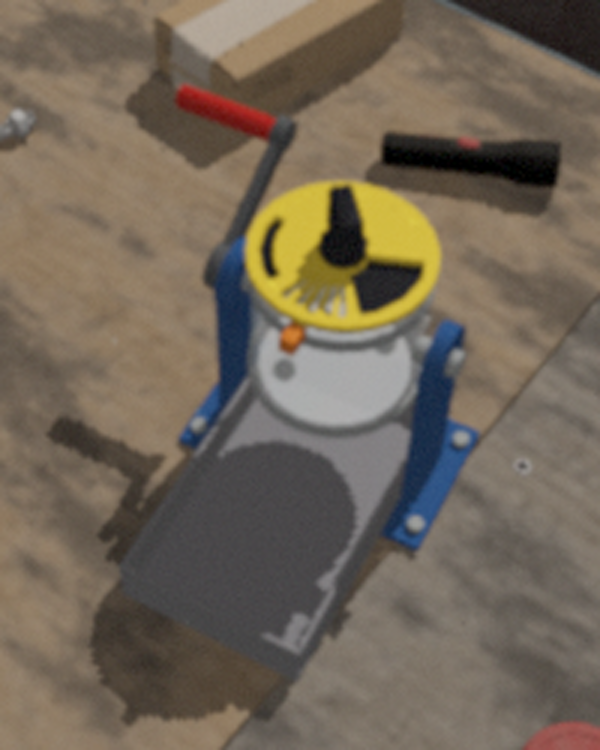

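View pics/si_crop.png

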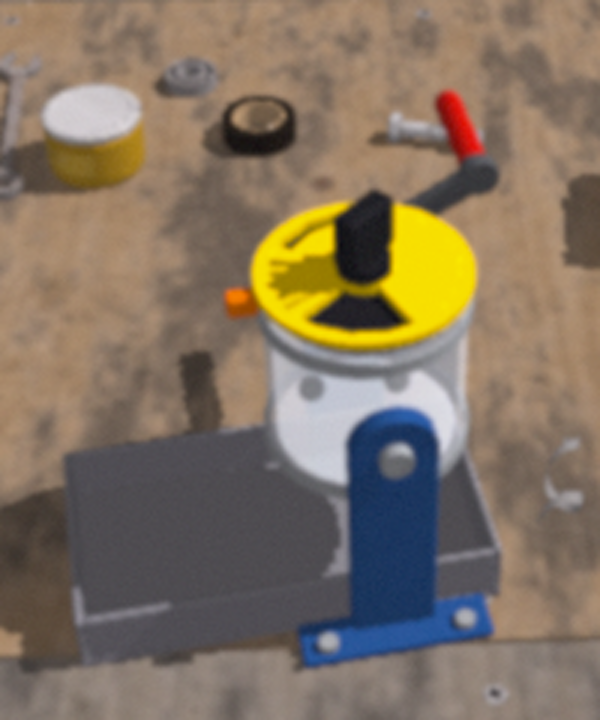

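View pics/side0.png

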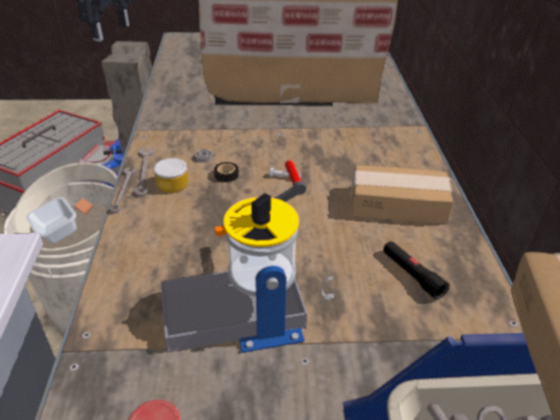

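```bash
cat > h.py <<'E'
import numpy as np, cv2
from scipy.spatial.transform import Rotation as R
from scipy.optimize import least_squares
def proj(p,X):
    X=np.atleast_2d(X)
    c=R.from_quat(p["orientation"]).inv().apply(X-p["origin"])
    s=c[:,:2]/c[:,2:]; r2=(s**2).sum(1,keepdims=True); s=s*(1+p["k1"]*r2)
    return s*[p["fx"],p["fy"]]+[p["cx"],p["cy"]]
def stand(q,X):
    X=np.atleast_2d(np.array(X,float)); c,s=np.cos(q[2]),np.sin(q[2])
    return np.c_[q[0]+c*X[:,0]-s*X[:,1], q[1]+s*X[:,0]+c*X[:,1], X[:,2]]
def mask(img,col):
    h=cv2.cvtColor(img,cv2.COLOR_BGR2HSV)
    if col=="y": m=cv2.inRange(h,(22,150,110),(33,255,255))
    if col=="r": m=cv2.inRange(h,(0,150,90),(6,255,255))|cv2.inRange(h,(172,150,90),(180,255,255))
    if col=="o": m=cv2.inRange(h,(7,170,120),(18,255,255))
    return m
def biggest(m,near=None):
    n,l,st,ce=cv2.connectedComponentsWithStats(m)
    return [(st[i],ce[i]) for i in np.argsort(-st[1:,4])[:4]+1]
E
python3 - <<'E'
from h import *
from station import env
for n in ["scene","side"]:
    p=env.snapshot(n)
    for c in "yro":
        print(n,c,[(list(map(int,s)),ce.round(1)) for s,ce in biggest(mask(p["color"],c))])
E
```

```text
scene y [([272, 191, 64, 49, 1710], array([302.7, 213.7])), ([310, 217, 2, 2, 2], array([310.5, 217.5])), ([298, 229, 1, 1, 1], array([298., 229.])), ([120, 239, 1, 1, 1], array([120., 239.]))]
scene r [([249, 159, 32, 17, 273], array([264.6, 166.7])), ([371, 407, 11, 5, 15], array([375.9, 409.5])), ([365, 401, 3, 3, 3], array([366., 402.])), ([363, 396, 2, 2, 2], array([363.5, 396.5]))]
scene o [([284, 238, 7, 9, 45], array([286.9, 241.9]))]
side y [([223, 197, 76, 50, 2238], array([261.1, 222. ])), ([160, 183, 5, 5, 10], array([162.2, 185.4])), ([166, 186, 5, 4, 7], array([167.9, 186.9])), ([184, 176, 2, 4, 5], array([184.2, 177.2]))]
side r [([285, 160, 16, 23, 196], array([292.3, 171.1])), ([0, 117, 48, 28, 64], array([ 22.5, 130.8])), ([0, 183, 23, 9, 41], array([ 11.7, 187. ])), ([18, 168, 12, 8, 14], array([ 22.9, 171.7]))]
side o [([215, 226, 11, 10, 89], array([219.7, 230.4]))]
```

```bash
cat > fit.py <<'E'
from h import *
from station import env
P={n:env.snapshot(n) for n in ["scene","side"]}
t=np.linspace(0,2*np.pi,180)
capt=np.c_[54*np.cos(t),54*np.sin(t),0*t+187]/1e3
M={}
for n in P:
    s,_=biggest(mask(P[n]["color"],"y"))[0]; r=biggest(mask(P[n]["color"],"r"))[0][1]
    M[n]=(s,r)
tray={"scene":[((-160,60,35),(122,575)),],"side":[((-160,60,35),(67,458)),((-160,-60,35),(82,620)),((60,-60,35),(497,550))]}
off={"scene":(190,130),"side":(140,130)}
def res(q,full=False):
    o=[]
    for n in P:
        s,r=M[n]; u=proj(P[n],stand(q,capt))
        o+=[u[:,0].min()-s[0]+.5,u[:,0].max()-(s[0]+s[2]-.5),u[:,1].min()-s[1]+.5]
        o+=list(proj(P[n],stand(q,[[.078,.120,.175]]))[0]-r)
        for X,c in tray[n]:
            o+=list(.5*(proj(P[n],stand(q,np.array([X])/1e3))[0]-(np.array(c)/3+off[n])))
    return np.array(o)
f=least_squares(res,[0.6,0,0.2],loss="soft_l1")
f2=min([least_squares(res,[0.6,y,a],loss="soft_l1") for a in (-.6,-.2,.2,.6) for y in (-.1,.1)],key=lambda f:f.cost)
f=f2
print(f.x,f.cost,res(f.x).round(1))
for n in P:
    im=P[n]["color"].copy(); im=cv2.resize(im,None,fx=4,fy=4,interpolation=cv2.INTER_CUBIC)
    def dr(pts,col):
        u=((proj(P[n],stand(f.x,pts))+.5)*4*16-8).astype(int); cv2.polylines(im,[u.reshape(-1,1,2)],False,col,1,cv2.LINE_AA,4)
    dr(capt,(255,0,0))
    for z in (.0,.035): dr(np.array([(-.16,-.06,z),(.06,-.06,z),(.06,.06,z),(-.16,.06,z),(-.16,-.06,z)]),(0,255,0))
    dr(np.array([(.078,.086,.175),(.078,.154,.175)]),(255,255,0))
    for cap,col in ((0,(255,0,255)),):
        a=.61+cap; b=np.array([np.cos(a),np.sin(a)])*.016; nn=np.array([-np.sin(a),np.cos(a)])*.007
        dr(np.array([(*(i*b+j*nn),.225) for i,j in ((1,1),(1,-1),(-1,-1),(-1,1),(1,1))]),col)
    x0,y0=(210,150) if n=="scene" else (155,150)
    cv2.imwrite(f"pics/fit_{n}.png",im[y0*4:y0*4+600+(220 if 0 else 0),x0*4:x0*4+640])
    np.save("q.npy",f.x)
E
python3 fit.py
```

```text
[ 0.57437027 -0.04502569  0.18741775] 7.712194141025516 [ 0.6  1.3 -1.9 -0.5 -0.9 -0.3 -2.3 -0.1 -0.4 -0.3 -0.4  1.8 -1.4 -1.
 -1.4  0.7  0.9 -0.5]
```

View pics/fit_scene.png

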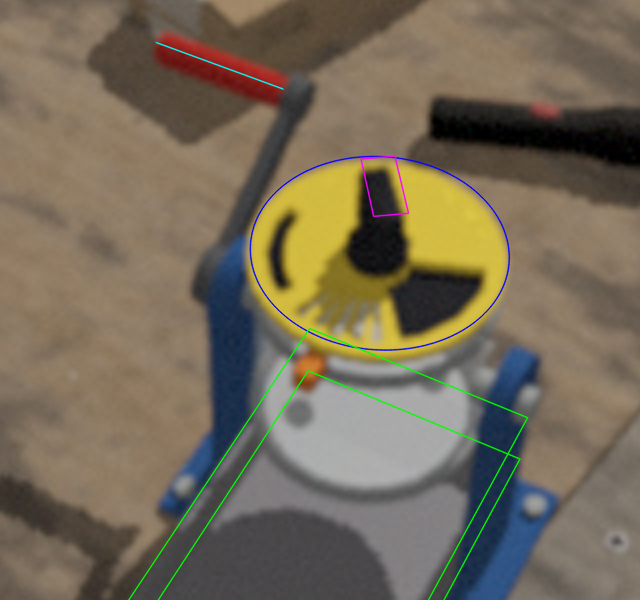

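View pics/fit_side.png

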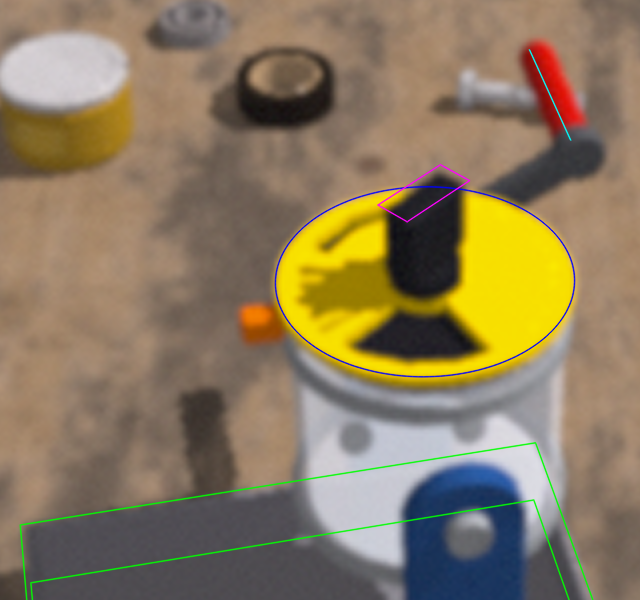

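{"method": "send_rows", "body": {
  "deltas": [
    [[0, 0, -1], [0, 0, 0]],
    [[0, 0, -1], [0, 0, 0]],
    [[-0.5, -0.4, -1], [0, 0, 0]],
    [[-1, -0.73, -1], [0, 0, 0]],
    [[-1, -0.73, -1], [0, 0, 0]],
    [[-1, -0.73, 0], [0, 0, 0]],
    [[-1, -0.73, 0], [0, 0, 0]],
    [[-1, -0.73, 0], [0, 0, 0]]
  ],
  "jaw": -1,
  "grip_force": 40
}}

```text
time_s: 2.05
tcp_pos: [0.3551, 0.3601, 0.3501]
ee_rot: [0.22, 0.976, 0.0, 0.0]
ft_force: [0.6, -0.9, 1.1]
grip_width: 0.0853
```

```bash
python3 - <<'E'
from station import env
s=env.state();print(s["joint_pos"].round(3),s["tcp_pos"].round(3),s["ee_rot"].round(3),s["time_s"])
E
```

```text
[ 0.793  0.116  0.044  1.498 -0.     1.236] [0.355 0.36  0.35 ] [0.22  0.976 0.    0.   ] 2.05
```

{"method": "send_rows", "body": {
  "deltas": [
    [[-1, -0.73, 0], [0, 0, 0]],
    [[-1, -0.73, 0], [0, 0, 0]],
    [[-1, -0.73, 0], [0, 0, 0]],
    [[-1, -0.73, 0], [0, 0, 0]],
    [[-1, -0.73, 0], [0, 0, 0]],
    [[-1, -0.73, 0], [0, 0, 0]],
    [[-1, -0.73, 0], [0, 0, 0]],
    [[-1, -0.73, 0], [0, 0, 0]]
  ]
}}

```text
time_s: 2.85
tcp_pos: [0.4965, 0.0986, 0.3499]
ee_rot: [0.22, 0.975, 0.0, 0.0]
ft_force: [1.0, 0.1, 0.9]
grip_width: 0.0857
```

{"method": "send_rows", "body": {
  "deltas": [
    [[-1, -0.73, 0], [0, 0, 0]],
    [[-1, -0.73, 0], [0, 0, 0]],
    [[-1, -0.73, 0], [0, 0, 0]],
    [[-0.8, -0.6, 0], [0, 0, 0]],
    [[0, 0, 0], [0, 0, -0.28]],
    [[0, 0, 0], [0, 0, -0.28]],
    [[0, 0, 0], [0, 0, -0.28]],
    [[0, 0, 0], [0, 0, -0.28]]
  ]
}}

```text
time_s: 3.65
tcp_pos: [0.5631, -0.0247, 0.3496]
ee_rot: [-0.074, 0.997, 0.0, -0.0]
ft_force: [0.1, 0.9, -0.3]
grip_width: 0.0852
```

{"method": "send_rows", "body": {
  "deltas": [
    [[0, 0, 0], [0, 0, -0.28]],
    [[0, 0, 0], [0, 0, -0.28]],
    [[0, 0, 0], [0, 0, -0.28]],
    [[0, 0, 0], [0, 0, -0.28]],
    [[0, 0, 0], [0, 0, -0.12]],
    [[0, 0, 0], [0, 0, 0]]
  ]
}}

```text
time_s: 4.25
tcp_pos: [0.563, -0.0245, 0.3497]
ee_rot: [-0.386, 0.923, -0.0, 0.0]
ft_force: [0.2, -0.6, -0.5]
grip_width: 0.0855
```

```bash
python3 - <<'E'
from h import *
from station import env
s=env.state();print(s["joint_pos"].round(3),s["tcp_pos"].round(4),s["ee_rot"].round(3),s["time_s"])
p=env.snapshot("wrist");cv2.imwrite("pics/w1.png",p["color"])
import pickle;pickle.dump(p,open("w1.pkl","wb"))
print(p["origin"],R.from_quat(p["orientation"]).as_matrix().round(3))
q=np.load("q.npy"); print(proj(p,stand(q,[[0,0,.187],[0,0,.225],[.078,.12,.175]])))
E
```

```text
[-0.044  0.231  0.182  1.521 -0.    -0.835] [ 0.563  -0.0245  0.3497] [-0.386  0.923 -0.     0.   ] 4.25
[ 0.51686794 -0.07138268  0.52427986] [[-0.712  0.678  0.184]
 [ 0.703  0.687  0.187]
 [ 0.     0.262 -0.965]]
[[260.19533754 182.18847332]
 [257.7290849  188.94262786]
 [306.47646648 285.91887828]]
```

View pics/w1.png

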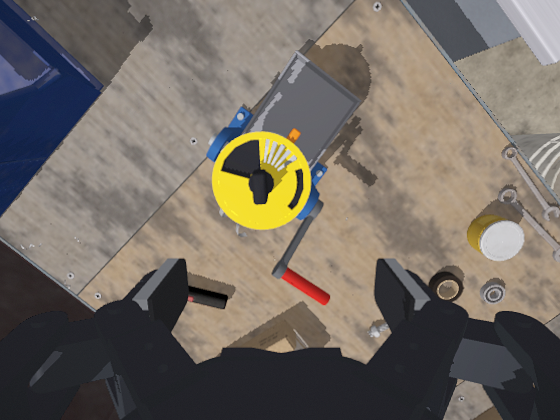

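```bash
cat > fit2.py <<'E'
from h import *
import pickle,sys
p=pickle.load(open("w1.pkl","rb"))
m=mask(p["color"],"y"); s=biggest(m)[0][0]; r=biggest(mask(p["color"],"r"))[0][1]; o=biggest(mask(p["color"],"o"))[0][1]
print(s,r,o)
t=np.linspace(0,2*np.pi,180); capt=np.c_[54*np.cos(t),54*np.sin(t),0*t+187]/1e3
def res(q):
    u=proj(p,stand(q,capt))
    return np.r_[u[:,0].min()-s[0]+.5,u[:,0].max()-s[0]-s[2]+.5,u[:,1].max()-s[1]-s[3]+.5,u[:,1].min()-s[1]+.5, 1.5*(proj(p,stand(q,[[.078,.12,.176]]))[0]-r)]
f=least_squares(res,np.load("q.npy"),loss="soft_l1");print(f.x,res(f.x).round(2))
q=f.x; np.save("q2.npy",q)
k=6; x0,y0=200,110
im=cv2.resize(p["color"][y0:y0+100*2,x0:x0+130],None,fx=4,fy=4,interpolation=cv2.INTER_CUBIC)[:800]
k=4
def dr(pts,col):
    u=((proj(p,stand(q,pts))-[x0,y0]+.5)*k*16-8).astype(int); cv2.polylines(im,[u.reshape(-1,1,2)],False,col,1,cv2.LINE_AA,4)
dr(capt,(255,0,0))
dr(np.array([(-.16,-.06,.035),(.06,-.06,.035),(.06,.06,.035),(-.16,.06,.035),(-.16,-.06,.035)]),(0,255,0))
dr(np.array([(.078,.086,.175),(.078,.154,.175)]),(255,255,0))
dr(np.array([(0,0,.187),(-.065,0,.187)]),(0,0,255))
cap=float(sys.argv[1])
a=.61+cap; b=np.array([np.cos(a),np.sin(a)])*.016; nn=np.array([-np.sin(a),np.cos(a)])*.007
dr(np.array([(*(i*b+j*nn),.225) for i,j in ((1,1),(1,-1),(-1,-1),(-1,1),(1,1))]),(255,0,255))
cv2.imwrite(sys.argv[2],cv2.resize(im[:600],None,fx=1,fy=1))
E
python3 fit2.py 0 pics/f2.png
```

```text
[ 212  132   99   98 5164] [305.70032051 286.4775641 ] [293.32110092 135.13761468]
[ 0.57383365 -0.04442233  0.17469992] [-0.05 -0.19 -0.39 -0.24  0.17  0.56]
```

View pics/f2.png

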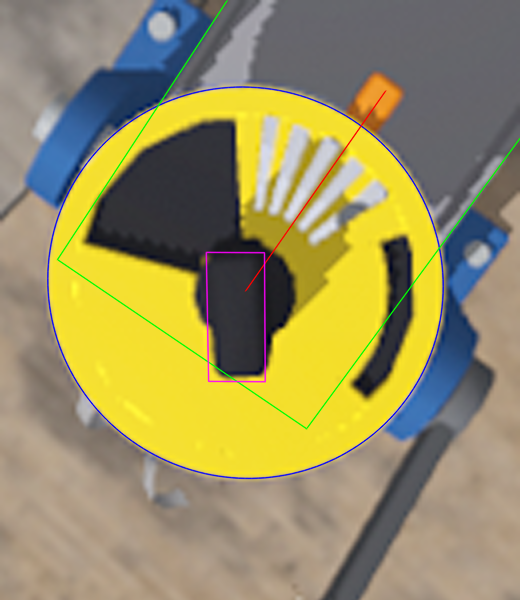

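```bash
cat >> h.py <<'E'
def back(p,uv,z):
    uv=np.atleast_2d(np.array(uv,float)); s0=(uv-[p["cx"],p["cy"]])/[p["fx"],p["fy"]]; s=s0.copy()
    for _ in range(20): s=s0/(1+p["k1"]*(s**2).sum(1,keepdims=True))
    d=R.from_quat(p["orientation"]).apply(np.c_[s,np.ones(len(s))])
    return p["origin"]+d*((z-p["origin"][2])/d[:,2:])
def cappolar(p,q,z=.187,n=720):
    # unwrap the cap face: rows = radius mm 15..54, cols = angle in stand frame
    th=np.linspace(-np.pi,np.pi,n,endpoint=False); r=np.arange(14,54.1,.5)/1e3
    T,Rr=np.meshgrid(th,r); X=stand(q,np.c_[(Rr*np.cos(T)).ravel(),(Rr*np.sin(T)).ravel(),np.full(T.size,z)])
    u=proj(p,X).astype(np.float32).reshape(*T.shape,2)
    return th,r,cv2.remap(p["color"],u[...,0],u[...,1],cv2.INTER_LINEAR)
E
python3 - <<'E'
from h import *
import pickle
p=pickle.load(open("w1.pkl","rb")); q=np.load("q2.npy")
th,r,im=cappolar(p,q)
cv2.imwrite("pics/pol1.png",cv2.resize(im[::-1],None,fx=1,fy=4))
y=cv2.inRange(cv2.cvtColor(im,cv2.COLOR_BGR2HSV),(22,150,60),(33,255,255))
for rr in (.028,.034,.040,.043):
    row=y[np.argmin(abs(r-rr))]; d=np.flatnonzero(np.diff((row>0).astype(int)))
    print(rr,[f"{np.degrees(th[i]):.0f}{'+' if row[i+1] else '-'}" for i in d])
# bar edges: dark
c=cv2.cvtColor(p["color"],cv2.COLOR_BGR2GRAY)
E
```

```text
0.028 ['-180-', '-172+', '-170-', '-160+', '-158-', '-151+', '-142-', '-74+', '158-', '167+', '169-', '178+']
0.034 ['-180-', '-172+', '-169-', '-161+', '-158-', '-151+', '-142-', '-73+', '159-', '166+', '170-', '178+']
0.04 ['-180-', '-172+', '-169-', '-161+', '-158-', '-151+', '-142-', '-72+', '84-', '144+', '158-', '166+', '170-', '177+']
0.043 ['-180-', '-172+', '-169-', '-161+', '-158-', '-151+', '-142-', '-72+', '84-', '144+', '158-', '166+', '170-', '178+']
```

View pics/pol1.png

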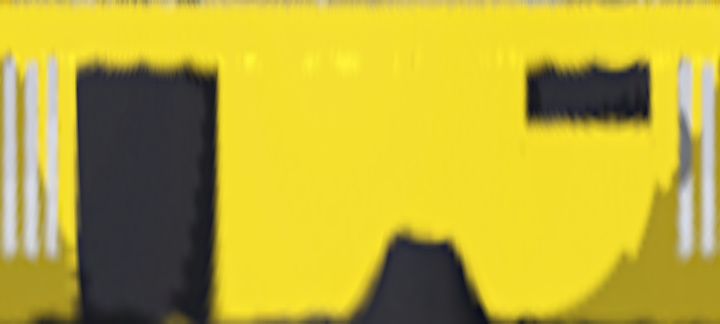

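{"method": "send_rows", "body": {
  "deltas": [
    [[0.22, -0.7, 0], [0, 0, -0.113]],
    [[0, 0, 1], [0, 0, 0]],
    [[0, 0, 1], [0, 0, 0]],
    [[0, 0, 0.8], [0, 0, 0]],
    [[0, 0, 0], [0, 0, 0]],
    [[0, 0, 0], [0, 0, 0]]
  ],
  "jaw": 0
}}

```text
time_s: 4.9
tcp_pos: [0.5731, -0.044, 0.2661]
ee_rot: [-0.412, 0.911, 0.0, -0.0]
ft_force: [0.3, 0.7, -0.0]
grip_width: 0.0426
```

```bash
python3 - <<'E'
from h import *
from station import env
s=env.state();print(s["joint_pos"].round(3),s["tcp_pos"].round(4),s["ee_rot"].round(4),s["time_s"],s["grip_width"])
p=env.snapshot("wrist");cv2.imwrite("pics/w2.png",p["color"])
import pickle;pickle.dump(p,open("w2.pkl","wb"))
q=np.load("q2.npy"); print(proj(p,stand(q,[[0,0,.187],[0,0,.225],[0,0,.214]])),proj(p,s["tcp_pos"]))
Rm=R.from_quat(s["ee_rot"]).as_matrix();print(proj(p,s["tcp_pos"]+Rm[:,1]*.02),proj(p,s["tcp_pos"]-Rm[:,1]*.02))
E
```

```text
[-0.077  0.249  0.018  1.34  -0.    -0.927] [ 0.5731 -0.044   0.2661] [-4.124e-01  9.110e-01  1.000e-04 -2.000e-04] 4.9 0.04263940417038931
[[279.81067791 207.34847732]
 [279.6890833  220.54352333]
 [279.72817044 216.30221344]] [[280.8664176  240.49206598]]
[[314.44120321 240.48451143]] [[247.28888972 240.50423656]]
```

View pics/w2.png

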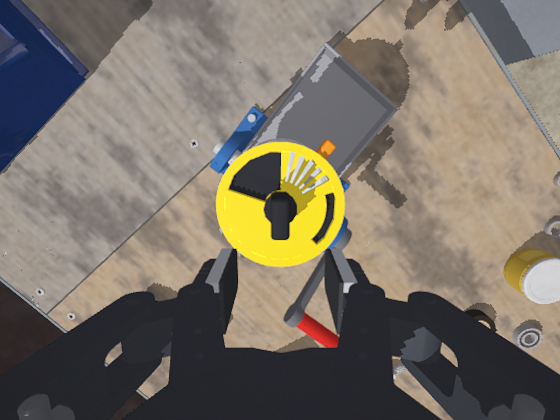

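```bash
python3 - <<'E'
from h import *
import pickle
p=pickle.load(open("w2.pkl","rb")); im=p["color"][120:300,200:360]
cv2.imwrite("pics/w2z.png",cv2.resize(im,None,fx=3.3,fy=3.3,interpolation=cv2.INTER_CUBIC))
E
```

```text
(no output)
```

View pics/w2z.png

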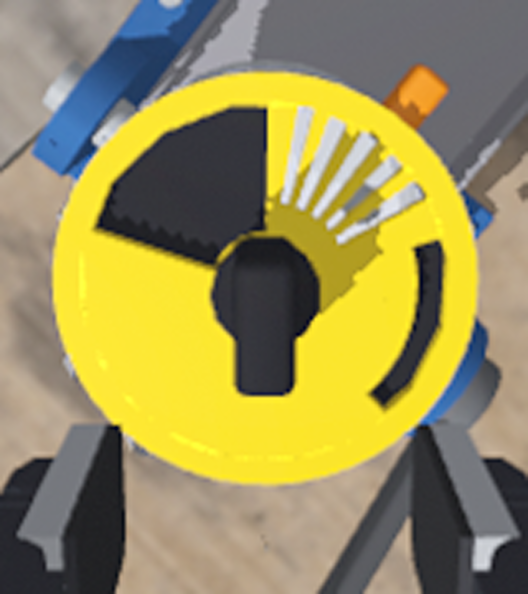

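{"method": "send_rows", "body": {
  "deltas": [
    [[0, 0.02, 0.8], [0, 0, 0]],
    [[0, 0, 0.8], [0, 0, 0]],
    [[0, 0, 0.5], [0, 0, 0]],
    [[0, 0, 0.2], [0, 0, 0]],
    [[0, 0, 0], [0, 0, 0]],
    [[0, 0, 0], [0, 0, 0]]
  ]
}}

```text
time_s: 5.55
tcp_pos: [0.5739, -0.0436, 0.1983]
ee_rot: [-0.413, 0.911, -0.001, 0.001]
ft_force: [-0.3, -0.4, 0.3]
grip_width: 0.0428
```

{"method": "send_rows", "body": {
  "deltas": [
    [[0, 0, 0], [0, 0, 0]],
    [[0, 0, 0], [0, 0, 0]],
    [[0, 0, 0], [0, 0, 0]],
    [[0, 0, 0], [0, 0, 0]]
  ],
  "jaw": 1,
  "grip_force": 40
}}

```text
time_s: 5.95
tcp_pos: [0.573, -0.0436, 0.197]
ee_rot: [-0.413, 0.911, -0.0, 0.0]
ft_force: [0.3, 0.2, 0.8]
grip_width: 0.0
```

{"method": "send_rows", "body": {
  "deltas": [
    [[0, 0, 0], [0, 0, 0]],
    [[0, 0, 0], [0, 0, 0]],
    [[0, 0, 0], [0, 0, 0]],
    [[0, 0, 0], [0, 0, 0]]
  ]
}}

```text
time_s: 6.35
tcp_pos: [0.5728, -0.0436, 0.1967]
ee_rot: [-0.413, 0.911, 0.0, -0.0]
ft_force: [1.1, 1.1, 0.9]
grip_width: -0.0002
```

```bash
python3 - <<'E'
from h import *
from station import env
s=env.state();print(s["tcp_pos"].round(4),s["grip_width"],s["ft_force"],s["moment"])
p=env.snapshot("wrist");cv2.imwrite("pics/w3.png",p["color"])
a=env.snapshot("scene");b=env.snapshot("side")
z=lambda p,x,y:cv2.resize(p["color"][y:y+140,x:x+130],None,fx=3,fy=3,interpolation=cv2.INTER_CUBIC)
cv2.imwrite("pics/c3.png",np.hstack([z(a,230,120),z(b,195,130)]))
E
```

```text
[ 0.5728 -0.0436  0.1967] -0.00023083003562416314 [1.0649767  1.0520595  0.90847301] [ 0.00261877  0.00507748 -0.02782497]
```

View pics/w3.png

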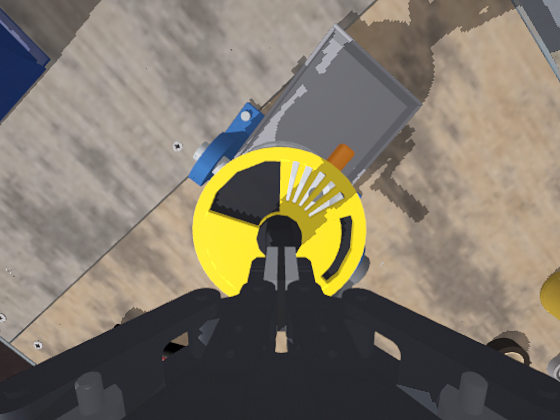

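View pics/c3.png

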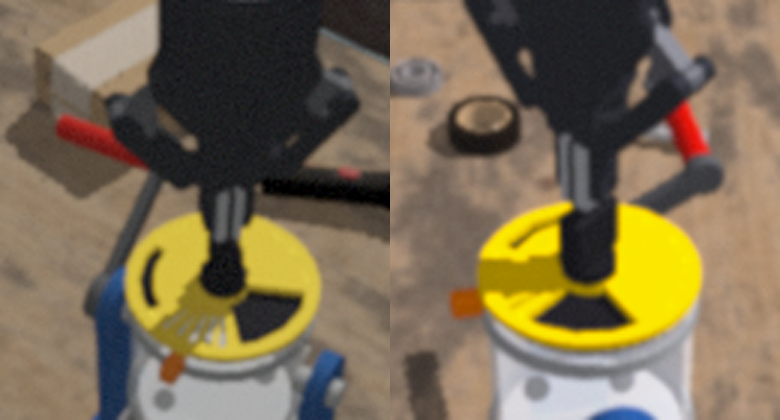

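```bash
python3 - <<'E'
from h import *
from station import env
s=env.state()
p=env.snapshot("wrist")
import pickle;pickle.dump(p,open("w3.pkl","wb"))
q=np.load("q2.npy"); print(proj(p,stand(q,[[0,0,.187],[0,0,.225],[0,0,.214]])),proj(p,s["tcp_pos"]))
im=p["color"][140:300,190:370]
cv2.imwrite("pics/w3z.png",cv2.resize(im,None,fx=4,fy=4,interpolation=cv2.INTER_CUBIC)[:600])
Rm=R.from_quat(s["ee_rot"]).as_matrix()
for n in("scene","side"):
    a=env.snapshot(n); print(n,proj(a,s["tcp_pos"]),proj(a,s["tcp_pos"]-.019*Rm[:,2]),proj(a,stand(q,[[0,0,.187],[0,0,.225]])))
    u=proj(a,s["tcp_pos"])[0].astype(int)
    z=cv2.resize(a["color"][u[1]-50:u[1]+50,u[0]-60:u[0]+60],None,fx=6,fy=6,interpolation=cv2.INTER_CUBIC)
    for X,c in ((s["tcp_pos"],(0,0,255)),(stand(q,[[0,0,.225]])[0],(0,255,0)),(stand(q,[[0,0,.187]])[0],(255,0,0))):
        v=((proj(a,X)[0]-u+[60,50]+.5)*6).astype(int); cv2.circle(z,tuple(int(t) for t in v),4,c,-1)
    cv2.imwrite(f"pics/d3_{n}.png",cv2.convertScaleAbs(z,alpha=1.5,beta=25))
E
```

```text
[[278.80958293 235.0793922 ]
 [278.37942513 260.30733512]
 [278.52317851 251.87738995]] [[280.87878684 240.57476074]]
scene [[303.50266637 207.90662864]] [[304.06323395 200.03771161]] [[303.97956657 211.71029602]
 [305.12871545 195.97464128]]
side [[259.67778763 212.82546626]] [[259.52105443 202.34932954]] [[260.43324689 218.39959395]
 [260.14086918 197.44334655]]
```

View pics/w3z.png

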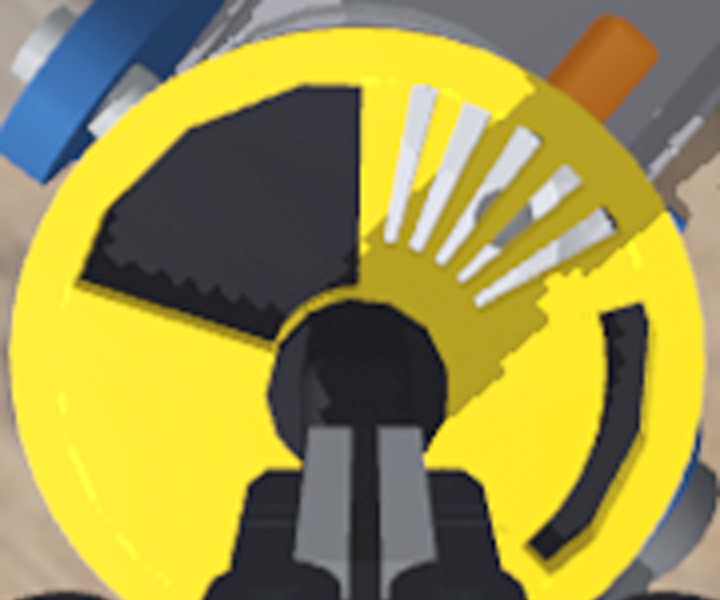

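View pics/d3_scene.png

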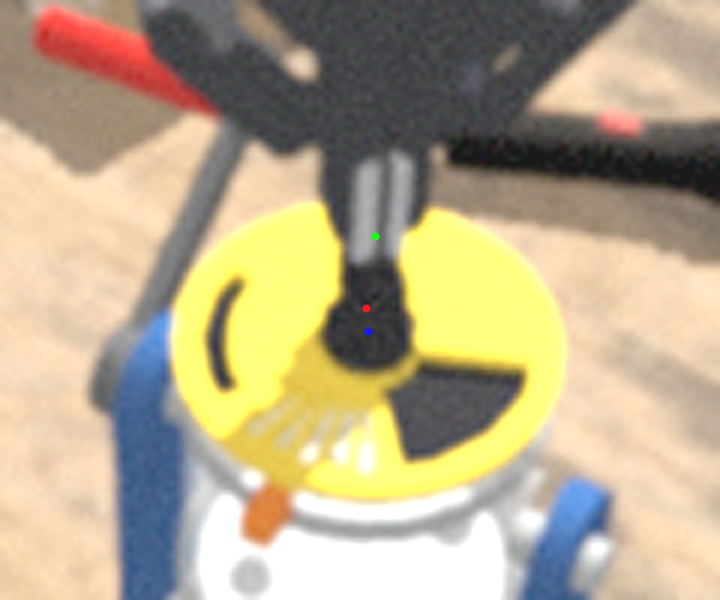

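View pics/d3_side.png

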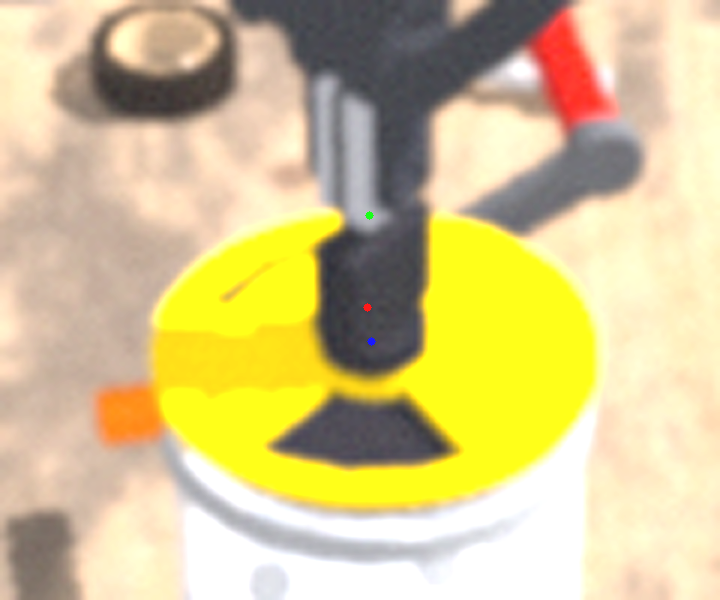

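```bash
python3 - <<'E'
from h import *
from station import env
import pickle
s=env.state(); Rm=R.from_quat(s["ee_rot"]); t=s["tcp_pos"]
p=pickle.load(open("w3.pkl","rb"))
print("cam in tool",Rm.inv().apply(p["origin"]-t).round(4), (Rm.inv()*R.from_quat(p["orientation"])).as_matrix().round(3))
A=back(p,[[281,246.7]],.1)[0]; o=Rm.inv().apply(p["origin"]-t); d=Rm.inv().apply(A-p["origin"])
for x in (0,.011): print(x,o+d*(x-o[0])/d[0])
# strip: lower ends; width scale
for n,uv in (("scene",[(375/6+0,262/6)]),("side",[(375/6,228/6)])):
    a=env.snapshot(n); u=proj(a,t)[0].astype(int); px=np.array(uv)+u-[60,50]
    A=back(a,px,.1)[0]; o=Rm.inv().apply(a["origin"]-t); d=Rm.inv().apply(A-a["origin"])
    for x in (0,.011): print(n,x,(o+d*(x-o[0])/d[0]).round(4))
E
```

```text
cam in tool [ 6.580e-02 -1.000e-04 -1.745e-01] [[-0.    -0.965 -0.262]
 [ 1.    -0.     0.   ]
 [-0.    -0.262  0.965]]
0 [ 0.00000000e+00  6.61717453e-05 -9.75704438e-03]
0.011 [ 1.10000000e-02  3.87884024e-05 -3.73147680e-02]
scene 0 [ 0.     -0.0025 -0.017 ]
scene 0.011 [ 0.011   0.0006 -0.0292]
side 0 [-0.     -0.0037 -0.025 ]
side 0.011 [ 0.011  -0.0131 -0.036 ]
```

{"method": "send_rows", "body": {
  "deltas": [
    [[0, 0, 0], [0, 0, 0]],
    [[0, 0, 0], [0, 0, 0]],
    [[0, 0, 0], [0, 0, 0]],
    [[0, 0, 0], [0, 0, 0]]
  ],
  "jaw": 0
}}

```text
time_s: 7.15
tcp_pos: [0.5729, -0.0436, 0.1967]
ee_rot: [-0.413, 0.911, -0.0, 0.0]
ft_force: [-0.1, -0.5, 1.4]
grip_width: 0.0426
```

```bash
cat > look.py <<'E'
from h import *
from station import env
import pickle,sys
tag=sys.argv[1]
s=env.state();print(s["tcp_pos"].round(4),s["grip_width"],s["ft_force"].round(2),s["joint_pos"].round(3),s["time_s"])
W=[]
for n in("scene","side"):
    a=env.snapshot(n);pickle.dump(a,open(f"{tag}_{n}.pkl","wb"))
    u=proj(a,s["tcp_pos"])[0].astype(int)
    z=cv2.resize(a["color"][u[1]-60:u[1]+60,u[0]-40:u[0]+40],None,fx=5,fy=5,interpolation=cv2.INTER_CUBIC)
    W.append(cv2.convertScaleAbs(z,alpha=1.4,beta=25))
cv2.imwrite(f"pics/{tag}.png",np.hstack(W))
E
python3 look.py l4
```

```text
[ 0.5729 -0.0436  0.1967] 0.042625860962137434 [-0.11 -0.46  1.37] [-0.076  0.267 -0.117  1.187 -0.    -0.927] 7.15
```

View pics/l4.png

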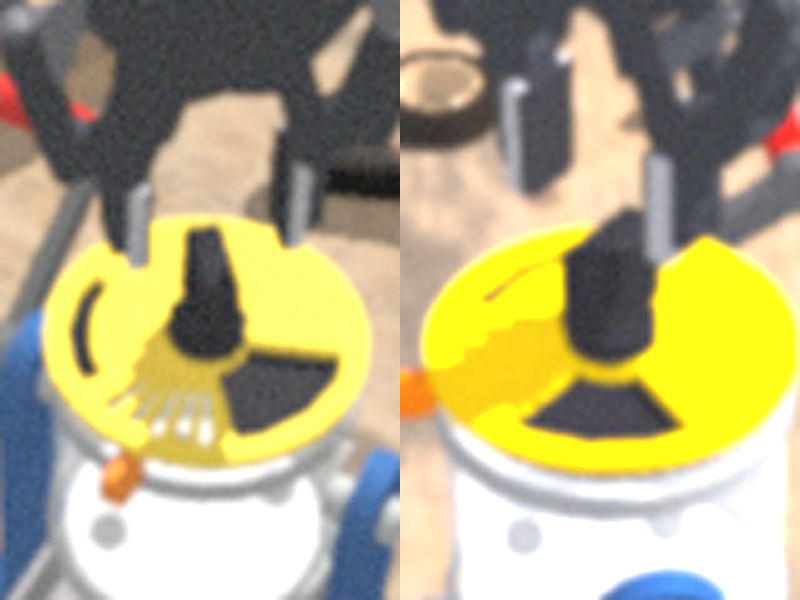

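```bash
cat >> h.py <<'E'
def tri(ps,uvs):
    A=np.zeros((3,3));b=np.zeros(3)
    for p,uv in zip(ps,uvs):
        d=back(p,uv,0)[0]-p["origin"]; d/=np.linalg.norm(d); M=np.eye(3)-np.outer(d,d); A+=M; b+=M@p["origin"]
    X=np.linalg.solve(A,b); return X,[proj(p,X)[0]-uv for p,uv in zip(ps,uvs)]
E
python3 - <<'E'
from h import *
from station import env
import pickle
s=env.state();t=s["tcp_pos"];Rm=R.from_quat(s["ee_rot"])
P=[pickle.load(open(f"l4_{n}.pkl","rb")) for n in("scene","side")]
U=[proj(p,t)[0].astype(int)-[40,60] for p in P]
for a,b in (((138,265),(127,193)),((290,245),(260,262)),((205,228),(232,210))):
    X,e=tri(P,[np.array(a)/5+U[0],np.array(b)/5+U[1]]); print(X.round(4),Rm.inv().apply(X-t).round(4),np.round(e,1))
E
```

```text
[ 0.5513 -0.0321  0.2273] [ 0.0055  0.0237 -0.0306] [[-0.  -0.6]
 [-0.3  0.6]]
[ 0.588  -0.0653  0.2279] [ 0.0064 -0.0258 -0.0312] [[-0.  -0.3]
 [-0.2  0.3]]
[ 0.5808 -0.037   0.224 ] [-0.0102 -0.0017 -0.0273] [[-0.  -0.7]
 [-0.4  0.7]]
```

{"method": "send_rows", "body": {
  "deltas": [
    [[0, 0, 0.3], [0, 0, 0]],
    [[0, 0, 0.3], [0, 0, 0]],
    [[0, 0, 0.25], [0, 0, 0]],
    [[0, 0, 0], [0, 0, 0]],
    [[0, 0, 0], [0, 0, 0]]
  ]
}}

```text
time_s: 7.75
tcp_pos: [0.5725, -0.0435, 0.1707]
ee_rot: [-0.413, 0.911, 0.0, -0.0]
ft_force: [-0.5, 0.1, 0.4]
grip_width: 0.0426
```

```bash
python3 look.py l5
```

```text
[ 0.5725 -0.0435  0.1707] 0.04257950120916239 [-0.52  0.1   0.36] [-0.076  0.279 -0.161  1.132  0.    -0.927] 7.75
```

View pics/l5.png

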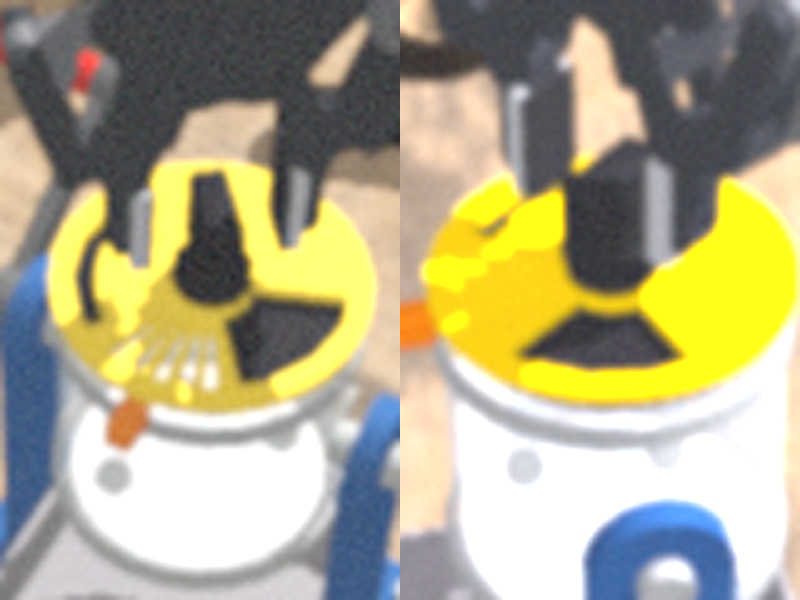

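{"method": "send_rows", "body": {
  "deltas": [
    [[0, 0, 0], [0, 0, 0]],
    [[0, 0, 0], [0, 0, 0]],
    [[0, 0, 0], [0, 0, 0]],
    [[0, 0, 0], [0, 0, 0]]
  ],
  "jaw": 1,
  "grip_force": 40
}}

```text
time_s: 8.25
tcp_pos: [0.5735, -0.0442, 0.1717]
ee_rot: [-0.413, 0.911, -0.001, 0.0]
ft_force: [1.0, -3.3, 1.9]
grip_width: 0.013
```

{"method": "send_rows", "body": {
  "deltas": [
    [[0, 0, 0], [0, 0, 0]],
    [[0, 0, 0], [0, 0, 0]]
  ]
}}

```text
time_s: 8.45
tcp_pos: [0.5735, -0.0441, 0.1717]
ee_rot: [-0.413, 0.911, -0.001, 0.0]
ft_force: [1.5, -3.7, 3.4]
grip_width: 0.0133
```

```bash
python3 look.py l6; python3 -c "
from station import env
s=env.state();print(s['moment'],s['ee_rot'])"
```

```text
[ 0.5735 -0.0441  0.1717] 0.013259303786053871 [ 1.46 -3.67  3.37] [-7.600e-02  2.780e-01 -1.590e-01  1.132e+00 -1.000e-03 -9.270e-01] 8.45
[-0.87172644 -0.33226467  0.06201779] [-4.12664826e-01  9.10882592e-01 -7.09816072e-04  3.76177606e-04]
```

View pics/l6.png

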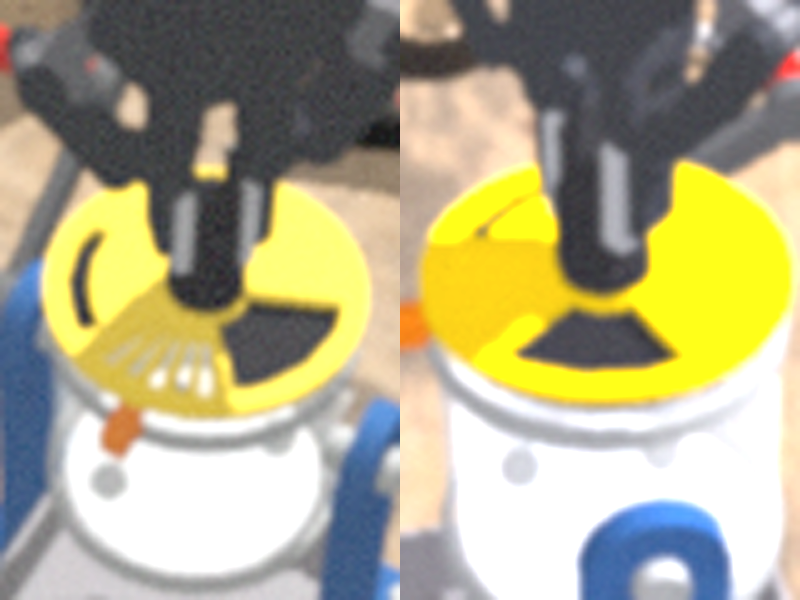

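{"method": "send_rows", "body": {
  "deltas": [
    [[0, -0.04, 0], [0, 0, 0.06]],
    [[0, 0, 0], [0, 0, 0.12]],
    [[0, 0, 0], [0, 0, 0.15]],
    [[0, 0, 0], [0, 0, 0.15]],
    [[0, 0, 0], [0, 0, 0.15]],
    [[0, 0, 0], [0, 0, 0.15]],
    [[0, 0, 0], [0, 0, 0.15]],
    [[0, 0, 0], [0, 0, 0.15]]
  ]
}}

```text
time_s: 9.35
tcp_pos: [0.574, -0.0445, 0.1717]
ee_rot: [-0.141, 0.99, -0.0, 0.0]
ft_force: [0.7, -3.6, 5.0]
grip_width: 0.0132
```

{"method": "send_rows", "body": {
  "deltas": [
    [[0, 0, 0], [0, 0, 0.15]],
    [[0, 0, 0], [0, 0, 0.15]],
    [[0, 0, 0], [0, 0, 0.15]],
    [[0, 0, 0], [0, 0, 0.15]],
    [[0, 0, 0], [0, 0, 0.15]],
    [[0, 0, 0], [0, 0, 0.15]],
    [[0, 0, 0], [0, 0, 0.15]],
    [[0, 0, 0], [0, 0, 0.15]]
  ]
}}

```text
time_s: 10.15
tcp_pos: [0.574, -0.0451, 0.1717]
ee_rot: [0.172, 0.985, -0.001, 0.0]
ft_force: [1.0, -6.1, 4.8]
grip_width: 0.0132
```

{"method": "send_rows", "body": {
  "deltas": [
    [[0, 0, 0], [0, 0, 0.12]],
    [[0, 0, 0], [0, 0, 0.06]],
    [[0, 0, 0], [0, 0, 0]],
    [[0, 0, 0], [0, 0, 0]]
  ]
}}

```text
time_s: 10.55
tcp_pos: [0.5741, -0.0452, 0.1717]
ee_rot: [0.217, 0.976, -0.001, 0.001]
ft_force: [0.7, -5.5, 4.0]
grip_width: 0.0131
```

```bash
python3 look.py l7;python3 -c "
from station import env
import numpy as np
from scipy.spatial.transform import Rotation as R
s=env.state();y=R.from_quat(s['ee_rot']).as_matrix()[:,1];print(s['moment'],np.arctan2(y[1],y[0])-np.pi/2)"
```

```text
[ 0.5741 -0.0452  0.1717] 0.01305508749773827 [ 0.68 -5.51  4.05] [-7.800e-02  2.800e-01 -1.570e-01  1.133e+00 -1.000e-03  3.600e-01] 10.55
[-0.95187843 -0.13829763  0.0070554 ] -0.4377053949084677
```

View pics/l7.png

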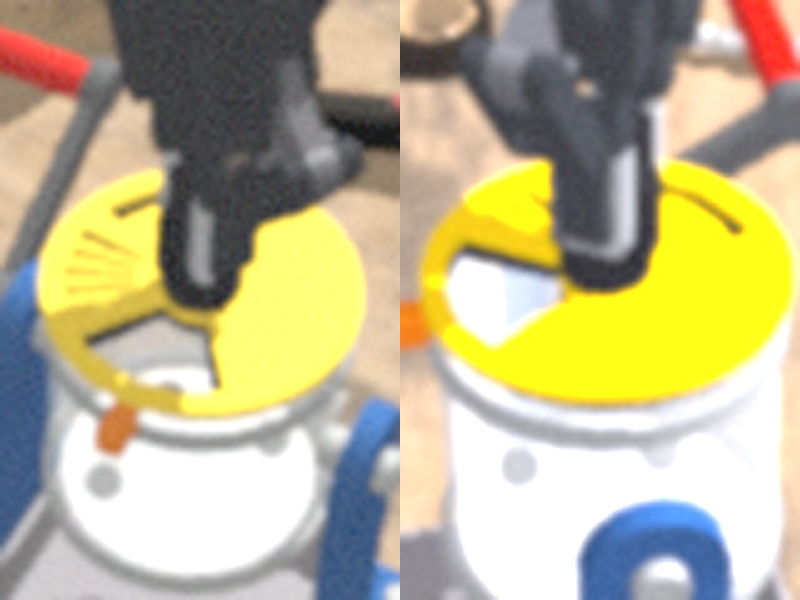

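{"method": "send_rows", "body": {
  "deltas": [
    [[0, 0, 0], [0, 0, 0]],
    [[0, 0, 0], [0, 0, 0]],
    [[0, 0, 0], [0, 0, 0]],
    [[0, 0, -0.5], [0, 0, 0]],
    [[0, 0, -1], [0, 0, 0]],
    [[0, 0, -1], [0, 0, 0]],
    [[0, 0, -1], [0, 0, 0]],
    [[0, 0, 0], [0, 0, 0]]
  ],
  "jaw": 0
}}

```text
time_s: 11.45
tcp_pos: [0.5758, -0.044, 0.2804]
ee_rot: [0.217, 0.976, 0.001, 0.003]
ft_force: [1.1, 0.0, -0.1]
grip_width: 0.0427
```

```bash
cat > chk.py <<'E'
from h import *
from station import env
import pickle,sys
tag=sys.argv[1]
s=env.state();print(s["tcp_pos"].round(4),s["time_s"],s["ft_force"])
p=env.snapshot("wrist");cv2.imwrite(f"pics/{tag}.png",p["color"]);pickle.dump(p,open(tag+".pkl","wb"))
q=np.load("q2.npy")
m=mask(p["color"],"y"); b=biggest(m)[0][0]; print("cap box",b,"orange",biggest(mask(p["color"],"o"))[0])
t=np.linspace(0,2*np.pi,180); capt=np.c_[54*np.cos(t),54*np.sin(t),0*t+187]/1e3
u=proj(p,stand(q,capt));print("pred",u.min(0),u.max(0))
th,r,im=cappolar(p,q)
cv2.imwrite(f"pics/{tag}_pol.png",cv2.resize(np.roll(im,360,1)[::-1],None,fx=1,fy=4))
y=cv2.inRange(cv2.cvtColor(im,cv2.COLOR_BGR2HSV),(22,150,60),(33,255,255))
for rr in (.026,.03,.034,.040,.043):
    row=y[np.argmin(abs(r-rr))]; d=np.flatnonzero(np.diff((row>0).astype(int)))
    print(rr,[f"{np.degrees(th[i])%360:.0f}{'+' if row[i+1] else '-'}" for i in d])
E
python3 chk.py w8
```

```text
[ 0.5758 -0.044   0.2804] 11.45 [ 1.11275664  0.00650903 -0.14973937]
cap box [ 218  139  122  119 8111] orange (array([230, 134,  18,  19, 184], dtype=int32), array([237.91847826, 142.56521739]))
pred [217.34653884 138.56326965] [339.83419864 257.78398265]
0.026 ['212+', '308-', '340+', '88-', '91+', '100-', '102+', '110-', '113+', '121-', '124+', '132-', '134+', '146-']
0.03 ['213+', '88-', '91+', '100-', '102+', '110-', '113+', '121-', '124+', '132-', '134+', '145-']
0.034 ['213+', '87-', '91+', '99-', '102+', '110-', '113+', '120-', '124+', '131-', '134+', '145-']
0.04 ['214+', '9-', '71+', '87-', '91+', '99-', '102+', '110-', '113+', '120-', '124+', '131-', '134+', '145-']
0.043 ['214+', '9-', '71+', '87-', '91+', '99-', '102+', '110-', '114+', '120-', '124+', '131-', '135+', '145-']
```

View pics/w8.png

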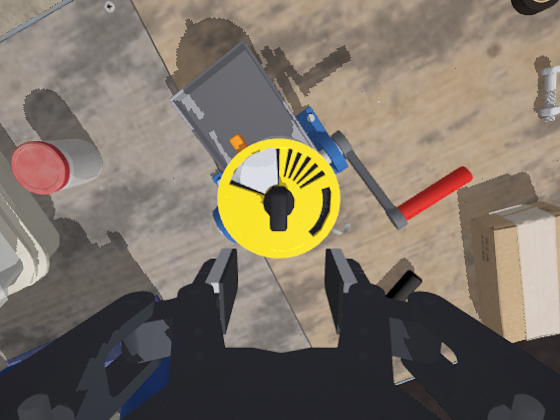

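View pics/w8_pol.png

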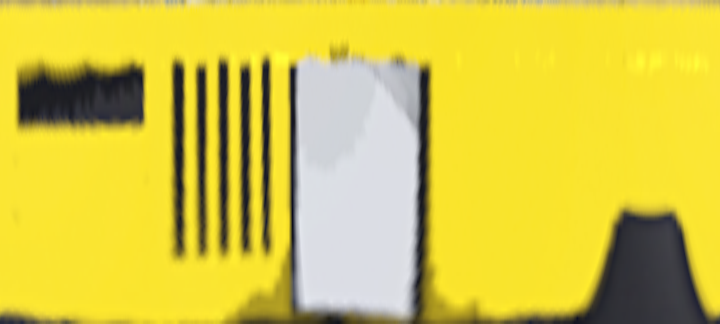

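```bash
python3 - <<'E'
from h import *
from station import env
import pickle
q=np.load("q2.npy")
for tag in("w1","w8"):
    p=pickle.load(open(tag+".pkl","rb"))
    r=biggest(mask(p["color"],"r"))
    for st,c in r[:2]: print(tag,st,c,back(p,c,.176))
    print(proj(p,stand(q,[[.078,.12,.176],[.078,.086,.176],[.078,.154,.176]])))
    o=biggest(mask(p["color"],"o"))[0][1]
    for z in(.17,.18):
        X=back(p,o,z)[0]; d=X[:2]-q[:2]; print("pointer ang",np.arctan2(-d[1],-d[0]),np.linalg.norm(d))
print(stand(q,[[.078,.12,.175],[.078,.126,.175]]))
E
```

```text
w1 [281 268  49  37 624] [305.70032051 286.4775641 ] [[0.6295372  0.08683309 0.176     ]]
[[305.81674347 286.85246535]
 [283.47926668 272.35148109]
 [327.57621826 300.98384052]]
pointer ang 0.169535488479098 0.06102797120218171
pointer ang 0.17738183034823854 0.06102053220970842
w8 [ 398  167   75   53 1330] [435.42255639 192.23609023] [[0.62921603 0.0876004  0.176     ]]
w8 [ 39 142  30  47 188] [ 61.11170213 162.89361702] [[ 0.46313218 -0.20490543  0.176     ]]
[[435.30486512 192.92560856]
 [402.56479771 213.51415882]
 [469.32099758 171.55167363]]
pointer ang 0.19282811727584598 0.06162552489148375
pointer ang 0.17043540905952928 0.06131004607322095
[[0.62978887 0.0873085  0.175     ]
 [0.628746   0.09321718 0.175     ]]
```

{"method": "send_rows", "body": {
  "deltas": [
    [[0, 0, 0], [0, 0, 0.28]],
    [[0, 0, 0], [0, 0, 0.28]],
    [[0, 0, 0], [0, 0, 0.28]],
    [[0, 0, 0], [0, 0, 0.28]],
    [[0, 0, 0], [0, 0, 0.28]],
    [[0, 0, 0], [0, 0, 0.28]],
    [[0, 0, 0], [0, 0, 0.15]]
  ]
}}

```text
time_s: 12.2
tcp_pos: [0.5729, -0.044, 0.2744]
ee_rot: [0.644, 0.765, -0.001, -0.001]
ft_force: [-0.2, -0.3, 0.0]
grip_width: 0.0432
```

{"method": "send_rows", "body": {
  "deltas": [
    [[1, 0.65, 0], [0, 0, 0]],
    [[1, 0.65, 0], [0, 0, 0]],
    [[1, 0.65, 0], [0, 0, 0]],
    [[1, 0.65, 0], [0, 0, 0]],
    [[0.2, 0, 0], [0, 0, 0]],
    [[0, 0, 0], [0, 0, 0]],
    [[0, 0, 0], [0, 0, 0]]
  ]
}}

```text
time_s: 12.9
tcp_pos: [0.6277, 0.0927, 0.2753]
ee_rot: [0.642, 0.766, -0.001, -0.0]
ft_force: [-0.5, -0.3, 0.3]
grip_width: 0.0427
```

```bash
python3 - <<'E'
from h import *
from station import env
import pickle
s=env.state(); q=np.load("q2.npy")
y=R.from_quat(s["ee_rot"]).as_matrix()[:,1]; print(s["tcp_pos"],s["joint_pos"].round(3),np.arctan2(y[1],y[0]),s["time_s"])
d=s["tcp_pos"][:2]-q[:2];c,n=np.cos(q[2]),np.sin(q[2]);print("stand xy",c*d[0]+n*d[1],-n*d[0]+c*d[1])
p=env.snapshot("wrist");cv2.imwrite("pics/w9.png",p["color"])
for st,cc in biggest(mask(p["color"],"r"))[:2]: print(st,cc,back(p,cc,.176))
print(proj(p,stand(q,[[.078,.12,.176]])))
E
```

```text
[0.62774763 0.09272872 0.27528251] [ 0.147  0.369  0.201  1.404 -0.     1.542] 0.17554004610041907 12.9
stand xy 0.07693192964201927 0.12569250300985885
[ 273  173   17   76 1248] [281.08974359 210.12179487] [[0.62943274 0.08591265 0.176     ]]
[121 403  11  10  55] [126.61818182 407.43636364] [[ 0.50236872 -0.16301889  0.176     ]]
[[281.74438344 208.72573748]]
```

View pics/w9.png

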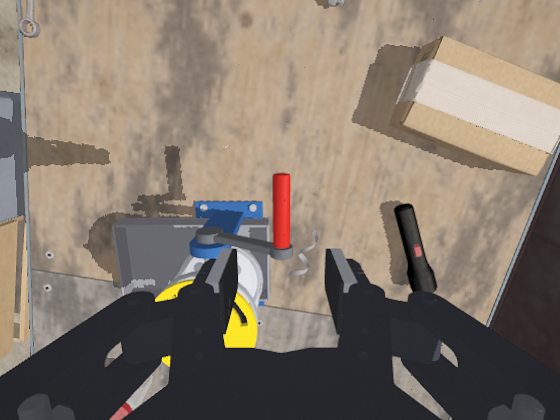

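{"method": "send_rows", "body": {
  "deltas": [
    [[0, 0.02, 1], [0, 0, 0]],
    [[0, 0, 1], [0, 0, 0]],
    [[0, 0, 1], [0, 0, 0]],
    [[0, 0, 0.8], [0, 0, 0]],
    [[0, 0, 0.5], [0, 0, 0]],
    [[0, 0, 0.3], [0, 0, 0]],
    [[0, 0, 0], [0, 0, 0]],
    [[0, 0, 0], [0, 0, 0]]
  ]
}}

```text
time_s: 13.75
tcp_pos: [0.6295, 0.0929, 0.1391]
ee_rot: [0.643, 0.766, 0.0, 0.0]
ft_force: [-0.2, -0.0, -0.2]
grip_width: 0.0429
```

```bash
sed -i 's/u=proj(a,s\["tcp_pos"\])\[0\].astype(int)/u=proj(a,s["tcp_pos"]+[0,0,.03])[0].astype(int)/' look.py; python3 look.py l10
```

```text
[0.6295 0.0929 0.1391] 0.04291773146448449 [-0.19 -0.05 -0.16] [ 0.147  0.409 -0.051  1.11  -0.     1.543] 13.75
```

View pics/l10.png

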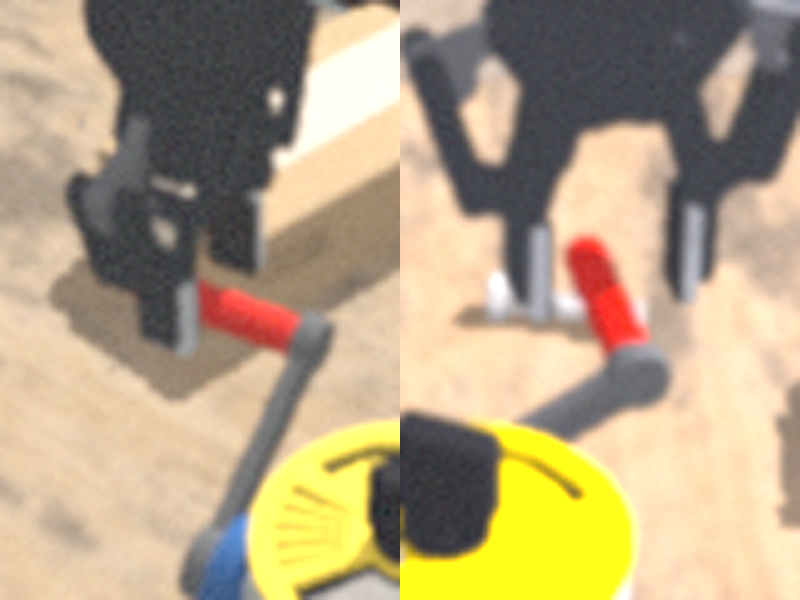

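{"method": "send_rows", "body": {
  "deltas": [
    [[0, 0, 0.33], [0, 0, 0]],
    [[0, 0, 0], [0, 0, 0]]
  ]
}}

```text
time_s: 14.05
tcp_pos: [0.6286, 0.0934, 0.1274]
ee_rot: [0.642, 0.766, -0.0, -0.0]
ft_force: [-0.2, 0.4, 0.1]
grip_width: 0.0426
```

{"method": "send_rows", "body": {
  "deltas": [
    [[0, 0, 0], [0, 0, 0]],
    [[0, 0, 0], [0, 0, 0]],
    [[0, 0, 0], [0, 0, 0]],
    [[0, 0, 0], [0, 0, 0]],
    [[0, 0, 0], [0, 0, 0]],
    [[0, 0, 0], [0, 0, 0]]
  ],
  "jaw": 1,
  "grip_force": 25
}}

```text
time_s: 14.65
tcp_pos: [0.6278, 0.0933, 0.1282]
ee_rot: [0.642, 0.766, -0.001, -0.001]
ft_force: [-4.3, -0.2, 3.1]
grip_width: 0.0152
```

```bash
cat > arc.py <<'E'
import numpy as np,sys
# crank angle phi from phi0=atan2(45,78) to end atan2(38,-82); rows in units
p0=np.arctan2(45,78); n=int(sys.argv[1]); tot=float(sys.argv[2])
ph=p0+np.linspace(0,tot,n+1)
x=90*np.cos(ph);z=90*np.sin(ph)
for i in range(n): print(i,round(float(np.degrees(ph[i+1])),1),"dy %.2f dz %.2f"%((x[i+1]-x[i])/30,-(z[i+1]-z[i])/30))
E
python3 arc.py 24 2.18; python3 - <<'E'
from station import env
s=env.state();print(s["tcp_pos"],s["ft_force"],s["moment"],s["grip_width"])
E
```

```text
0 35.2 dy -0.15 dz -0.23
1 40.4 dy -0.17 dz -0.22
2 45.6 dy -0.19 dz -0.20
3 50.8 dy -0.20 dz -0.18
4 56.0 dy -0.22 dz -0.16
5 61.2 dy -0.23 dz -0.14
6 66.4 dy -0.24 dz -0.12
7 71.6 dy -0.25 dz -0.10
8 76.8 dy -0.26 dz -0.07
9 82.0 dy -0.27 dz -0.05
10 87.2 dy -0.27 dz -0.03
11 92.4 dy -0.27 dz -0.00
12 97.6 dy -0.27 dz 0.02
13 102.8 dy -0.27 dz 0.05
14 108.0 dy -0.26 dz 0.07
15 113.3 dy -0.25 dz 0.10
16 118.5 dy -0.25 dz 0.12
17 123.7 dy -0.23 dz 0.14
18 128.9 dy -0.22 dz 0.16
19 134.1 dy -0.20 dz 0.18
20 139.3 dy -0.19 dz 0.20
21 144.5 dy -0.17 dz 0.21
22 149.7 dy -0.15 dz 0.23
23 154.9 dy -0.13 dz 0.24
[0.62778637 0.09327493 0.12818824] [-4.31043133 -0.18382313  3.12615185] [-0.21348168  1.09348385 -0.00373236] 0.015191836264927972
```

{"method": "send_rows", "body": {
  "deltas": [
    [[0, -0.15, -0.23], [0, 0, 0]],
    [[0, -0.17, -0.22], [0, 0, 0]],
    [[0, -0.19, -0.2], [0, 0, 0]],
    [[0, -0.2, -0.18], [0, 0, 0]],
    [[0, 0, 0], [0, 0, 0]]
  ]
}}

```text
time_s: 15.15
tcp_pos: [0.6081, 0.0898, 0.1547]
ee_rot: [0.642, 0.766, 0.001, 0.001]
ft_force: [0.7, 1.1, -0.3]
grip_width: 0.0149
```

{"method": "send_rows", "body": {
  "deltas": [
    [[0, -0.22, -0.16], [0, 0, 0]],
    [[0, -0.23, -0.14], [0, 0, 0]],
    [[0, -0.24, -0.12], [0, 0, 0]],
    [[0, -0.25, -0.1], [0, 0, 0]],
    [[0, -0.26, -0.07], [0, 0, 0]],
    [[0, -0.27, -0.05], [0, 0, 0]],
    [[0, -0.27, -0.03], [0, 0, 0]],
    [[0, -0.27, 0], [0, 0, 0]]
  ]
}}

```text
time_s: 15.95
tcp_pos: [0.5523, 0.0798, 0.1765]
ee_rot: [0.642, 0.766, 0.003, 0.003]
ft_force: [5.0, 1.0, 3.5]
grip_width: 0.0154
```

```bash
python3 look.py l11; python3 - <<'E'
from station import env
import cv2
p=env.snapshot("side");cv2.imwrite("pics/s11.png",p["color"])
E
```

```text
[0.5523 0.0798 0.1765] 0.015365747522915032 [5.02 0.97 3.49] [ 0.143  0.237 -0.202  1.123  0.     1.538] 15.95
```

View pics/s11.png

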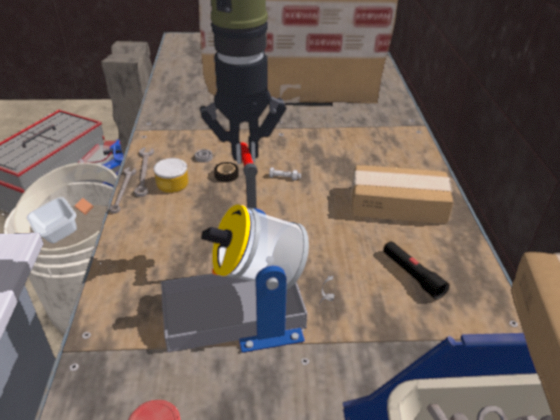

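Drum is tipping well (about 62°, handle still in the jaws). Continue to the stop.

{"method": "send_rows", "body": {
  "deltas": [
    [[0, -0.27, 0.02], [0, 0, 0]],
    [[0, -0.27, 0.05], [0, 0, 0]],
    [[0, -0.26, 0.07], [0, 0, 0]],
    [[0, -0.25, 0.1], [0, 0, 0]],
    [[0, -0.25, 0.12], [0, 0, 0]],
    [[0, -0.23, 0.14], [0, 0, 0]],
    [[0, -0.22, 0.16], [0, 0, 0]],
    [[0, 0, 0], [0, 0, 0]]
  ]
}}

```text
time_s: 16.9
tcp_pos: [0.4952, 0.0696, 0.1521]
ee_rot: [0.642, 0.766, -0.001, -0.001]
ft_force: [2.8, 0.6, -3.1]
grip_width: 0.015
```

{"method": "send_rows", "body": {
  "deltas": [
    [[0, -0.2, 0.18], [0, 0, 0]],
    [[0, -0.19, 0.2], [0, 0, 0]],
    [[0, -0.17, 0.21], [0, 0, 0]],
    [[0, -0.15, 0.23], [0, 0, 0]],
    [[0, -0.1, 0.18], [0, 0, 0]],
    [[0, 0, 0], [0, 0, 0]]
  ]
}}

```text
time_s: 17.5
tcp_pos: [0.4724, 0.0656, 0.1224]
ee_rot: [0.642, 0.766, -0.0, -0.0]
ft_force: [4.7, -0.4, -3.3]
grip_width: 0.0149
```

```bash
python3 - <<'E'
from h import *
from station import env
s=env.state(); q=np.load("q2.npy")
d=s["tcp_pos"][:2]-q[:2];c,n=np.cos(q[2]),np.sin(q[2]);print("stand xy",c*d[0]+n*d[1],-n*d[0]+c*d[1],s["tcp_pos"],s["ft_force"])
a=env.snapshot("scene");p=env.snapshot("side")
z=lambda p,x,y:cv2.resize(p["color"][y:y+190,x:x+130],None,fx=3,fy=3,interpolation=cv2.INTER_CUBIC)
cv2.imwrite("pics/c12.png",np.hstack([z(a,225,170),z(p,165,170)]))
E
```

```text
stand xy -0.08072013875453696 0.12597082624415637 [0.47244685 0.06560088 0.12235636] [ 4.65830155 -0.41632721 -3.30425341]
```

View pics/c12.png

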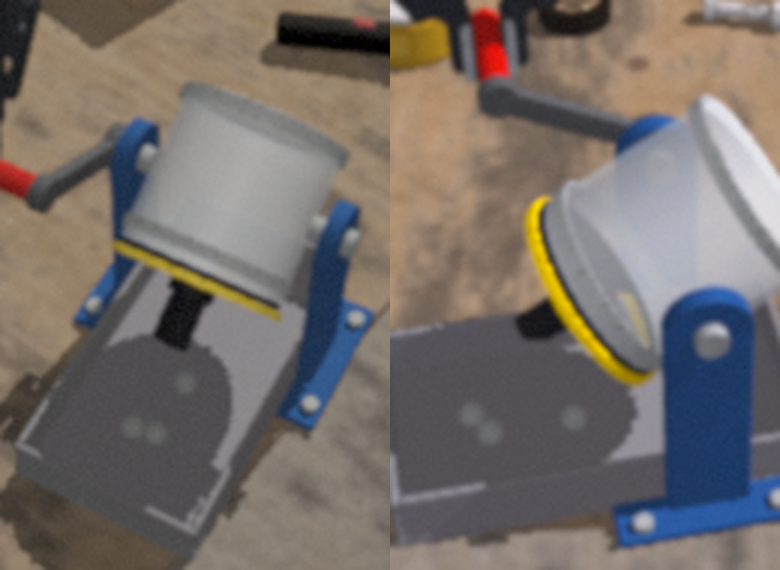

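{"method": "send_rows", "body": {
  "deltas": [
    [[0, -0.04, 0.08], [0, 0, 0]],
    [[0, -0.04, 0.08], [0, 0, 0]],
    [[0, 0, 0], [0, 0, 0]]
  ]
}}

```text
time_s: 17.9
tcp_pos: [0.4708, 0.0653, 0.1184]
ee_rot: [0.642, 0.766, -0.0, 0.0]
ft_force: [5.1, 0.0, -1.3]
grip_width: 0.0149
```

{"method": "send_rows", "body": {
  "deltas": [
    [[0, -0.04, 0.08], [0, 0, 0]],
    [[0, -0.04, 0.08], [0, 0, 0]],
    [[0, 0, 0], [0, 0, 0]]
  ]
}}

```text
time_s: 18.2
tcp_pos: [0.4711, 0.0654, 0.1179]
ee_rot: [0.642, 0.766, 0.002, 0.002]
ft_force: [-1.9, -0.5, 30.2]
grip_width: 0.0147
```

{"method": "send_rows", "body": {
  "deltas": [
    [[0, 0.04, -0.12], [0, 0, 0]],
    [[0, 0, 0], [0, 0, 0]]
  ]
}}

```text
time_s: 18.4
tcp_pos: [0.4709, 0.0653, 0.1183]
ee_rot: [0.642, 0.766, 0.001, 0.001]
ft_force: [5.9, 1.2, 6.5]
grip_width: 0.0149
```

{"method": "send_rows", "body": {
  "deltas": [
    [[0, 0, 0], [0, 0, 0]],
    [[0, 0, 0], [0, 0, 0]],
    [[0, 0, 0], [0, 0, 0]],
    [[0, 0, 0], [0, 0, 0]]
  ],
  "jaw": 0
}}

```text
time_s: 18.8
tcp_pos: [0.4686, 0.065, 0.1169]
ee_rot: [0.642, 0.766, -0.001, -0.001]
ft_force: [0.2, -0.2, 0.8]
grip_width: 0.0429
```

{"method": "send_rows", "body": {
  "deltas": [
    [[0, 0, -0.5], [0, 0, 0]],
    [[0, 0, -1], [0, 0, 0]],
    [[0, 0, -1], [0, 0, 0]],
    [[0, 0, -1], [0, 0, 0]],
    [[0, 0, -1], [0, 0, 0]],
    [[0, 0, -0.5], [0, 0, 0]],
    [[0, 0, 0], [0, 0, 0]],
    [[0, 0, 0], [0, 0, 0]]
  ]
}}

```text
time_s: 19.6
tcp_pos: [0.4693, 0.0651, 0.2668]
ee_rot: [0.642, 0.766, -0.0, -0.0]
ft_force: [0.3, 0.1, 0.1]
grip_width: 0.0429
```

```bash
python3 - <<'E'
from h import *
from station import env
q=np.load("q2.npy")
a=env.snapshot("scene");p=env.snapshot("side")
for n,c in(("scene",a),("side",p)):
    b=env.boxes_of(c,"ball_1"); print(n,[(x["box"],x["confidence"]) for x in b])
    print([(list(s),ce.round(1)) for s,ce in biggest(mask(c["color"],"r"))[:2]],proj(c,stand(q,[[-.082,.12,.168]])))
z=lambda p,x,y:cv2.resize(p["color"][y:y+190,x:x+130],None,fx=3,fy=3,interpolation=cv2.INTER_CUBIC)
cv2.imwrite("pics/c13.png",np.hstack([z(a,225,170),z(p,165,170)]))
E
```

```text
scene [([254.7, 327.5, 265.0, 334.7], 0.56), ([284.9, 295.2, 290.5, 299.6], 0.44)]
[([np.int32(201), np.int32(217), np.int32(35), np.int32(21), np.int32(307)], array([217.7, 226.7])), ([np.int32(372), np.int32(408), np.int32(9), np.int32(4), np.int32(11)], array([375.6, 409.5]))] [[217.55479478 225.4657534 ]]
side [([190.8, 306.7, 196.2, 319.0], 0.63), ([219.9, 306.6, 229.5, 308.9], 0.49), ([169.5, 304.2, 180.9, 315.4], 0.39)]
[([np.int32(191), np.int32(175), np.int32(13), np.int32(23), np.int32(210)], array([196.8, 186.2])), ([np.int32(0), np.int32(124), np.int32(35), np.int32(21), np.int32(50)], array([ 17.3, 133.7]))] [[196.22472226 188.09520398]]
```

View pics/c13.png

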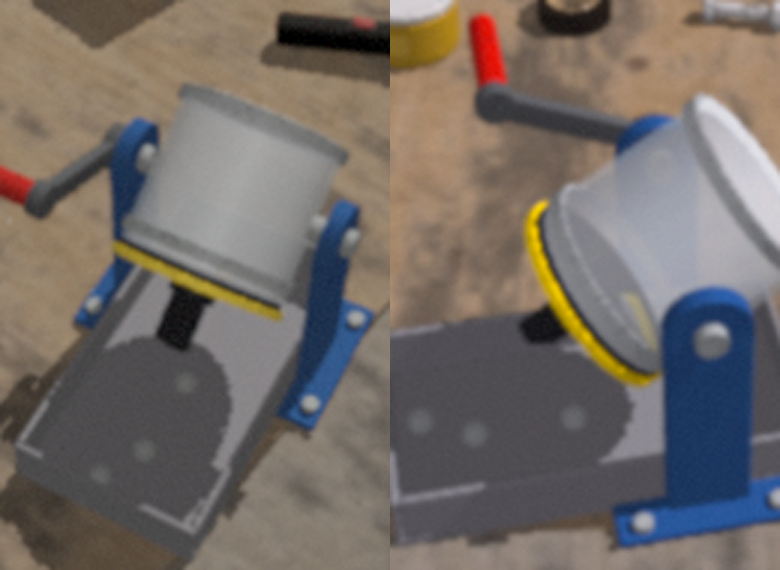

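```bash
python3 - <<'E'
from h import *
from station import env
q=np.load("q2.npy")
a=env.snapshot("scene");p=env.snapshot("side")
c,n=np.cos(q[2]),np.sin(q[2])
for u,v in (((264.6,166.7),(292.3,171.1)),((217.7,226.7),(196.8,186.2))):
    X,e=tri([a,p],[np.array(u),np.array(v)]); d=X[:2]-q[:2]; x=c*d[0]+n*d[1]; print(X.round(4),x,-n*d[0]+c*d[1],np.arctan2(X[2]-.130,x),np.round(e,1))
s=env.state();print(s["time_s"])
for k in (a,p): print([(list(s),ce.round(1)) for s,ce in biggest(mask(k["color"],"r"))[:1]])
E
```

```text
[0.6281 0.0861 0.1771] 0.07612936503375513 0.11912836086391913 0.554171362990354 [[-0.1 -1.2]
 [-0.7  1.2]]
[0.4719 0.059  0.1694] -0.08235864630882578 0.11955047816073387 2.695065490338168 [[-0.1 -1.5]
 [-0.8  1.4]]
19.9
[([np.int32(201), np.int32(217), np.int32(35), np.int32(21), np.int32(305)], array([217.7, 226.6]))]
[([np.int32(191), np.int32(174), np.int32(13), np.int32(25), np.int32(213)], array([196.8, 186.2]))]
```

{"method": "send_rows", "body": {
  "deltas": [
    [[0.5, 0, -0.5], [0, 0, 0]],
    [[0.5, 0, -0.5], [0, 0, 0]],
    [[0, 0, 0], [0, 0, 0]],
    [[0, 0, 0], [0, 0, 0]],
    [[0, 0, 0], [0, 0, 0]],
    [[0, 0, 0], [0, 0, 0]],
    [[0, 0, 0], [0, 0, 0]],
    [[0, 0, 0], [0, 0, 0]]
  ]
}}

```text
time_s: 20.7
tcp_pos: [0.4643, 0.0944, 0.2972]
ee_rot: [0.643, 0.766, -0.0, -0.0]
ft_force: [-0.3, 0.3, -0.4]
grip_width: 0.0425
```

{"method": "send_rows", "body": {
  "deltas": [
    [[0, 0, 0], [0, 0, 0]],
    [[0, 0, 0], [0, 0, 0]],
    [[0, 0, 0], [0, 0, 0]],
    [[0, 0, 0], [0, 0, 0]],
    [[0, 0, 0], [0, 0, 0]],
    [[0, 0, 0], [0, 0, 0]],
    [[0, 0, 0], [0, 0, 0]],
    [[0, 0, 0], [0, 0, 0]]
  ]
}}

```text
time_s: 21.5
tcp_pos: [0.4644, 0.0947, 0.2975]
ee_rot: [0.642, 0.766, -0.0, 0.0]
ft_force: [0.5, 0.0, -0.1]
grip_width: 0.0429
```

```bash
python3 - <<'E'
from h import *
from station import env
a=env.snapshot("scene");p=env.snapshot("side")
z=lambda p,x,y:cv2.resize(p["color"][y:y+190,x:x+130],None,fx=3,fy=3,interpolation=cv2.INTER_CUBIC)
cv2.imwrite("pics/c14.png",cv2.convertScaleAbs(np.hstack([z(a,225,170),z(p,165,170)]),alpha=1.4,beta=10))
for k in (a,p): print([(list(s),ce.round(1)) for s,ce in biggest(mask(k["color"],"r"))[:1]])
E
```

```text
[([np.int32(201), np.int32(217), np.int32(35), np.int32(21), np.int32(304)], array([217.7, 226.7]))]
[([np.int32(191), np.int32(175), np.int32(13), np.int32(23), np.int32(212)], array([196.8, 186.2]))]
```

View pics/c14.png

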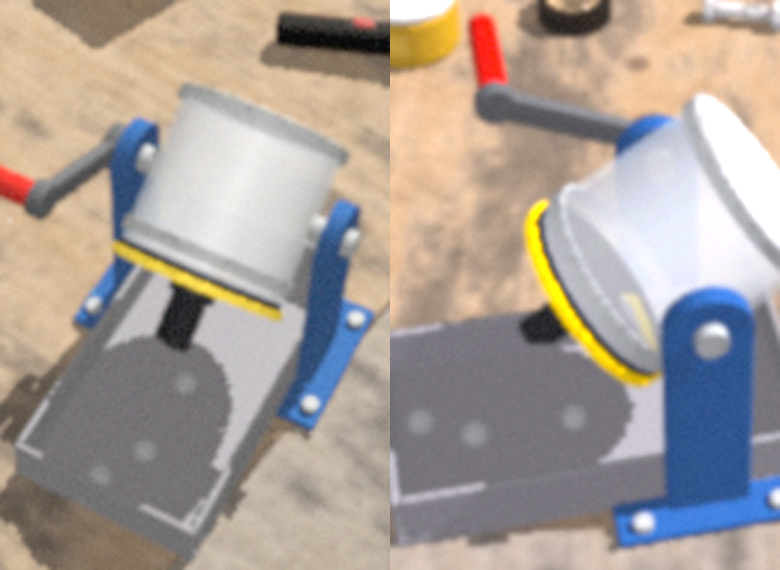

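The three balls lie still in the tray: (185,383), (144,450) and (100,474) in the left panel of the picture. The drum is tipped and empty, and the arm is clear.

```bash
python3 -c "
from station import env
print(env.hand_in())"
```

```text
the job is handed in; nothing more can be done
None
```

I poured all three balls into the tray and handed the job in at about 21.5 s of the 50 s. I turned the cap with the drum upright, swung the drum to its stop with the crank, then let go and moved the arm clear.

**Last checks**
- **Balls:** both cameras showed all three at rest in the tray and none in the drum.
- **Cap:** the wide opening was centred at the orange pointer to within about 1–2°, measured before tipping.
- **Drum stop:** I felt the stop as a push of about 30 N and eased off before releasing. The drum stayed still afterwards.
- **Forces:** 30 N at the stop was the highest reading I saw. I read forces only at the end of each move.

**What failed or disagreed**
- **First knob grasp:** it closed on nothing. The fingertips sit about 3 cm behind the reported TCP, so I measured them in the pictures, went lower and the second grasp held. I used the same correction for the crank.
- **Final tilt:** from the pictures it comes out at about 2.14–2.17 rad, slightly under the stated 2.18. Arm height and contact force put it within about 0.5 mm of the stop, so I take the gap as measurement error.
- **Ball detector:** it found only two of the three balls in the scene picture and gave low confidences. I relied on the pictures for the count.

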